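# Third hand for a battery change

## Task

Pick up the battery cartridge, set it on the tray of the back-up power unit and slide it, contact end first, under the hood and home against the sprung contacts, until its tail end is flush with the front edge of the tray (a push of about 10 N on the contacts; they bend if they are pushed with more than about 18 N). The contacts push it out again when it is let go, so keep up that push steadily and finish while still holding it there, so that a colleague can screw on the retaining bar; leave the other things on the desk alone.

Things in the scene. Friction and masses are not known exactly. Their poses are not given: they have to be found in the camera images.
- battery: loose grey plastic battery cartridge, blank white label and black arrow on top, 110 x 43 x 52 mm (x, y, z), about 0.4 kg, lying flat on the desk. Origin: centre of its underside; +x points, like the arrow, to the contact end with two brass strips; the -x end is the tail, with black grip ribs on both sides. It is slid into the bay right way up, contact end first
- battery_nose (a point): middle of the battery's contact end face at the height of its underside (55 mm along +x of the battery)
- battery_tail (a point): middle of the battery's tail end face at the height of its underside (55 mm along -x of the battery). Grip the battery from above across its 43 mm width about 25 to 30 mm from this end, fingertips 18 mm or more above its underside: only the last 52 mm stay outside the hood
- power_unit: back-up power unit, fixed: grey base plate 200 x 116 x 5 mm with a white metal hood 104 mm wide, top 69 mm above the desk (switch to 72 mm). Origin: centre of its underside; +x points inward, as the battery slides. The front 52 mm of the plate (x -100 to -48 mm) are the open tray, its deck 5 mm above the desk; lugs 18 mm high on its front corners (41 to 56 mm either side of the middle)
- tray_edge (a point): middle of the front edge of the tray, on the deck (unit x = -100 mm, z = 5 mm); the battery's tail must end flush with it
- hood_mouth (a point): middle of the mouth of the bay, on the deck (unit x = -48 mm, z = 5 mm). From here the straight bay runs in under the hood along the unit's +x: 47 mm wide, centred on y = 0, ceiling 58 mm above the deck; flared lips at its sides and top stand out about 5 mm towards the tray
- contacts: sprung black contact block in the bay, 38 x 34 mm, two brass strips. Origin: centre of its face towards the tray; at rest 4.7 mm along +x from the unit's origin. It slides inward along the unit's +x up to 14 mm: 2 N to start it, then 1.5 N per mm, so 10 N with the battery's tail flush with the tray edge (5.3 mm in), 18 N at 10.7 mm in. It pushes the battery out if let go
- retaining_bar: flat grey steel bar with two captive screws standing up from it, 16 x 112 x 16 mm, lying left of the unit for the colleague; origin centre of underside; leave alone
- screwdriver: red-handled screwdriver, 198 mm long, lying left of the unit; leave alone
- mint_tin: small flat tin, 63 x 105 x 26 mm, near the front edge of the desk; leave alone
- meter_case: flat red case of a pocket meter, 120 x 60 x 30 mm, lying to the right; it and the battery may have changed places; leave alone

How it is judged:
On the way:
1. the battery's contact end has been slid in under the hood, straight, not yet on the contacts (x of battery_nose in the frame of hood_mouth above 0.008 m and y of battery_nose in the frame of hood_mouth between -0.006 and 0.006 m and z of battery_nose in the frame of hood_mouth between -0.003 and 0.008 m and angle between the x axis of battery and the x axis of power_unit, either way round below 0.12 rad), for 0.1 s.
At the end, for the whole second after the job is handed in: Battery straight in the bay (about 6 degrees), on the deck within 8 mm, on the middle line within 8 mm, tail flush with the tray edge within 4 mm; it stands still and presses the sprung contacts with 6 to 14 N while the fingers still hold or press it through the last second (contact force between battery and contacts between 6 and 14 N and x of battery_tail in the frame of tray_edge between -0.004 and 0.004 m and y of battery_tail in the frame of tray_edge between -0.008 and 0.008 m and z of battery_tail in the frame of tray_edge below 0.008 m and angle between the x axis of battery and the x axis of power_unit, either way round below 0.1 rad and contact force between the fingers and battery above 4 N and linear speed of battery below 0.01 m/s); the arm keeps its last pose, push and grip.
It fails at once if the contacts are pushed with more than 18 N (contact force between battery and contacts above 18 N).
It fails at once if the battery is turned over on its side or end (angle between battery's own z axis and vertical above 0.8 rad).
It fails at once if another thing on the desk is shifted by more than 3 cm (distance of any of retaining_bar, screwdriver, meter_case, mint_tin from where it was at the start of the episode above 0.03 m).
It also fails if it takes over 51 s, if anything falls off the work surface, if the arm or the gripper's body presses on something with over 40 N, if the wrist force passes 120 N, or if a joint passes its speed limit or range.

## Robot

A 6-joint arm with a two-finger parallel gripper is mounted at the origin on a cart in front of the work surface, level with it; the furniture and walls round the work are solid. World frame = base frame: x ahead of the robot, y to its left, z up, the work surface at z = 0. Lengths are in m, angles in rad, forces in N, time in s.
With the tool pointing down it reaches from about 0.35 to 0.775 m from the base axis. Payload 5.5 kg.
Tool frame: the origin (TCP) lies between the finger pads; the fingertips stand 19 mm ahead of it and the grasp point (between the pads) is the TCP; z points along the fingers, y is the line along which they close (so a half turn about z gives the same grasp; the last joint's range is limited). The gripper opens to 85 mm and grips with 20 to 120 N. Pads are 22 mm wide; open, the fingers measure 114 mm over their backs; the gripper's body (76 mm by 85 mm) begins 54 mm behind the grasp point. The pads swing forward as they close: fully open they stand 13 mm farther back than shut.
Start: joints at [1.119, 0.313, 0.046, 1.304, 0, 1.431], TCP at [0.176, 0.547, 0.229] pointing down, gripper open.
Joint ranges: [-2.76, 2.76], [-0.86, 1.69], [-1.03, 1.26], [-2.2, 2.34], [-1.47, 1.5], [-3.14, 3.14]. Speed limits (rad/s): [2.57, 2.57, 3.14, 3.14, 3.14, 3.14].

## Interface

Orientations are given as a unit quaternion [w, x, y, z].
In Python, from workcell import env gives the robot as it stands.
- The arm moves only by the tool carry_out, never from a script. Its argument "increments" is a list that holds one entry, the list of rows, each a list of 6 numbers: the shift along the tool's x, y, z each as a share of 50 cm, from -1 to 1, then the turn, a rotation vector about the tool's x, y, z each as a share of 2 pi rad, from -1 to 1. In form: [[[x, y, z, ax, ay, az], ...]]. A call has 1 to 5 rows; each row is the pose to reach, as a shift and turn from the pose commanded when the call began, along the tool's axes at that moment, turning the shorter way round; what a row does not reach only later rows make up. A row lasts 1/8 s, in which the tool goes at most 62.5 mm and 10.7 degrees, less where a joint would pass 70% of its speed; a pose out of reach is approached as far as the arm can. A call with a number of a shift or a turn outside -1 to 1 is refused whole. A call with a gripper value outside its range is refused whole. "jaw" is the closure, from 0 (fully open) to 1 (shut), set as the call begins (left out, the last holds). The fingers move at their own pace and stop on an object; "squeeze" is the grip in N (left out, the last holds). Time passes only in rows, so rows that repeat a pose let the fingers close. It gives the time, the measured TCP pose, the force, the opening and the grip force at its end, in the units of the state.
- env.get_state(): the state, without advancing time (a new reading comes with each control period).
- env.read_camera(name): name is "scene" or "top" or "wrist"; returns a dict with "frame" (480x640x3 uint8, blue, green, red), "z_map" (480x640 float32, m along the optical axis (not along the pixel's ray), 0 where there is no reading), "intrinsics" (3x3 intrinsics, pixels), "R" (3x3) and "t" (3): a world point X has camera coordinates R X + t; the wrist camera has in their place "T_tool_cam" (4x4, takes a point from camera to tool coordinates, whose origin is the TCP and whose axes are the flange's). Camera axes: x right, y down, z forward; pixel columns grow to the right and rows downward; lengths in m; the calibration is good to about 2 mm. A picture is of the moment at which its call begins: read the wrist's pose just before it.
- env.hand_in(): hands the job in; it is judged then, once.
Trained networks look in the newest picture that a camera, given by its name, has taken for a name from the list of things; names that differ only in an ending like _2 or _b are one class to them, and where a whole thing is asked for, a point or a joint stands for the part that bears it (a point fixed in the world has none). Each returns a list of dicts, best first, with "score" (0 to 1); they miss things now and then, are a little off and sometimes report something else, mostly with a low value. They report only what shows in the picture. A call takes as long as a camera call.
- env.find_in(camera, name): "position" ([x, y, z] in m, in world coordinates, good to about 4 mm: the middle of the surface that is visible of it).
The state is a dict: "clock": time; "joint_pos": joint angles; "qvel": joint speeds; "tau": joint torques, N m; "tcp_pos": TCP position; "orientation": TCP orientation; "wrist_force": force on the tool from outside, world axes, zero at the start; "ft_torque": the same for the moment, N m; "finger_gap": finger opening in m; "grip_force": force on a finger pad.
Only numpy, scipy, OpenCV 4.12 (cv2) and the standard library are available. Lean on these libraries where they do the work, as an engineer would, in place of code of your own. Each camera call takes 0.05 s, during which the arm holds its last target. There are 200 camera calls.

## Working session

There is one attempt and no reset: what is moved stays moved. The work goes in short steps, Python scripts to look and compute and a tool call to move; the robot and the scene stay as the last step left them, time stands still between calls to the robot, and variables do not carry over. Pictures are saved under pics/ and viewed, at most 10 in all, crops included, and the job is handed in when it is done.

Besides the shell and the picture viewer there is one more tool, called after "Request:" in YAML: its name, and indented under it one key for each argument. carry_out: Moves the arm, as the interface text tells. Its arguments: {"type":"object","properties":{"increments":{"type":"array","items":{"type":"array","items":{"type":"array","items":{"type":"number","minimum":-1,"maximum":1}}}},"jaw":{"type":"number"},"squeeze":{"type":"number"}},"required":["increments"]}

```bash
mkdir -p pics && cat > h.py <<'E'
from workcell import env
import numpy as np, cv2
from scipy.spatial.transform import Rotation as Ro
def cloud(c):
    K=c["intrinsics"]; z=c["z_map"]; v,u=np.mgrid[0:480,0:640]
    P=np.stack([(u-K[0,2])/K[0,0]*z,(v-K[1,2])/K[1,1]*z,z],-1)
    return (P-c["t"])@c["R"]   # R^T (P-t)
def rot(s):
    q=s["orientation"]; return Ro.from_quat([q[1],q[2],q[3],q[0]])
E
python3 - <<'E'
from h import *
s=env.get_state(); print(s)
c=env.read_camera("top"); cv2.imwrite("pics/top.png",c["frame"]); np.savez("top.npz",**c)
for n in ["battery","power_unit","contacts","retaining_bar","screwdriver","mint_tin","meter_case","battery_nose","battery_tail"]:
    try: print(n,[(np.round(d["position"],3),round(d["score"],2)) for d in env.find_in("top",n)[:3]])
    except Exception as e: print(n,e)
c=env.read_camera("scene"); cv2.imwrite("pics/scene.png",c["frame"])
E
```

```text
{'clock': 0.0, 'joint_pos': array([1.11939223e+00, 3.13999608e-01, 4.49848869e-02, 1.30361331e+00,
       1.59041368e-05, 1.43121819e+00]), 'qvel': array([-0.00157078, -0.00112208, -0.00034347,  0.00194809,  0.00028715,
        0.00034605]), 'tau': array([ 7.99222516e-05, -4.80630577e+01,  2.98533279e+01,  1.92186580e-02,
        3.46472495e-05,  3.96223982e-06]), 'tcp_pos': array([0.1761731 , 0.54680314, 0.22831175]), 'orientation': array([-2.74313044e-04,  1.55282011e-01,  9.87869758e-01, -8.73844610e-04]), 'wrist_force': array([-0.98781822,  0.30515507, -0.0980148 ]), 'ft_torque': array([ 0.06517832,  0.01224601, -0.0002696 ]), 'grip_force': 0.0, 'finger_gap': 0.0851684715906065}
battery [(array([ 0.446, -0.123,  0.051]), 0.86)]
power_unit [(array([0.602, 0.064, 0.066]), 0.79), (array([ 0.33 , -0.268,  0.019]), 0.7)]
contacts []
retaining_bar [(array([0.514, 0.272, 0.007]), 0.67)]
screwdriver [(array([0.642, 0.359, 0.024]), 0.89)]
mint_tin [(array([ 0.333, -0.268,  0.02 ]), 0.77), (array([0.601, 0.063, 0.067]), 0.3)]
meter_case [(array([ 0.466, -0.273,  0.03 ]), 0.85)]
battery_nose [(array([ 0.439, -0.126,  0.055]), 0.98)]
battery_tail [(array([ 0.445, -0.124,  0.052]), 0.65)]
```

View pics/top.png

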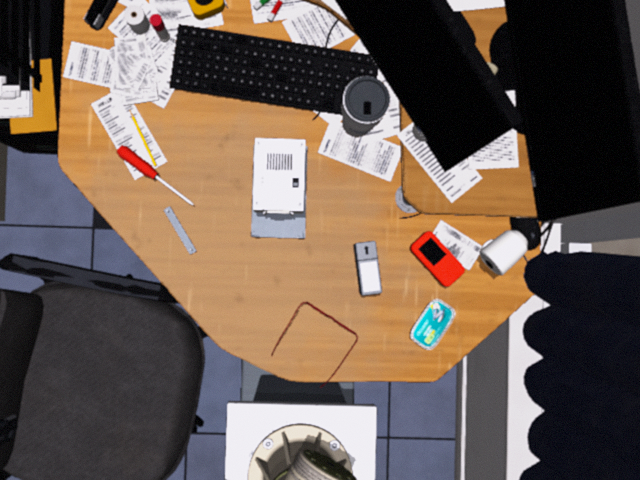

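View pics/scene.png

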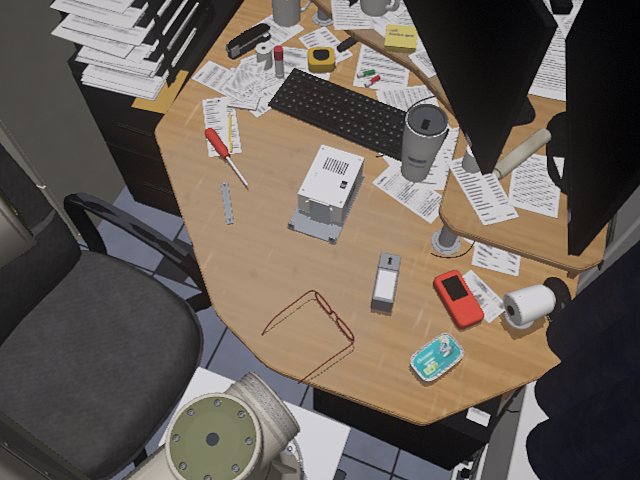

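The top view shows the battery at (368,268) with its arrow end up, away from the robot. The unit's hood is at (279,175), with its tray towards the robot at (278,222). Next I'll measure poses from depth.

```bash
python3 - <<'E'
from h import *
c=dict(np.load("top.npz")); W=cloud(c)
def rect(x0,x1,y0,y1,z0,z1,name):
    m=(W[...,0]>x0)&(W[...,0]<x1)&(W[...,1]>y0)&(W[...,1]<y1)&(W[...,2]>z0)&(W[...,2]<z1)
    n,l,st,_=cv2.connectedComponentsWithStats(m.astype(np.uint8)); k=1+st[1:,4].argmax(); p=W[l==k]
    # edge-based: min area rect of points
    r=cv2.minAreaRect((p[:,:2]*1000).astype(np.float32)); print(name,len(p),"z",np.median(p[:,2]).round(4),r, "mean",p.mean(0).round(4)); return l==k
rect(.3,.6,-.2,-.05,.042,.062,"battery")
rect(.45,.8,-.03,.16,.055,.08,"hood")
rect(.45,.59,-.03,.16,.003,.02,"tray")
f=cv2.resize(c["frame"][120:310,230:400],None,fx=3.4,fy=3.1,interpolation=cv2.INTER_CUBIC); cv2.imwrite("pics/crop.png",f)
p=W[200:205,330:345].reshape(-1,3); print("desk z",np.median(p[:,2]))
print("res mm/px", (W[270,368]-W[270,369])*1000)
# hood edges
E
```

```text
battery 1109 z 0.0507 ((443.4877624511719, -126.61457061767578), (110.22966003417969, 43.845794677734375), 8.483348846435547) mean [ 0.4432 -0.126   0.0507]
hood 3708 z 0.0678 ((626.408447265625, 64.71619415283203), (155.0629425048828, 104.0672836303711), 0.21158261597156525) mean [0.6272 0.0647 0.0678]
tray 851 z 0.0052 ((539.4622192382812, 63.77397918701172), (75.36931610107422, 119.57603454589844), 1.5132105350494385) mean [0.5301 0.0633 0.0059]
desk z -0.0016073996911447064
res mm/px [-0.07581133  2.27606889  1.60953592]
```

View pics/crop.png

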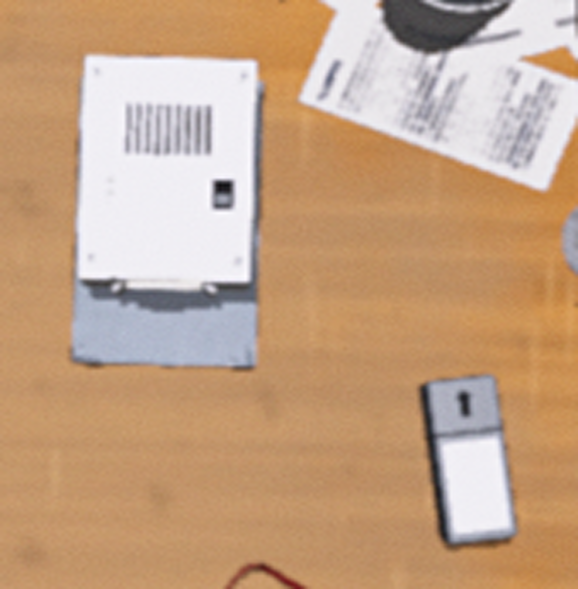

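Request:
carry_out:
  increments:
    - [[-0.092, -0.082, -0.01, 0, 0, -0.005], [-0.184, -0.164, -0.02, 0, 0, -0.01], [-0.276, -0.246, -0.03, 0, 0, -0.015], [-0.368, -0.328, -0.04, 0, 0, -0.02], [-0.46, -0.41, -0.05, 0, 0, -0.025]]

```text
clock: 1.18
tcp_pos: [0.3332, 0.28, 0.2547]
orientation: [0.001, 0.077, 0.997, 0.0]
wrist_force: [0.2, 0.1, 0.8]
finger_gap: 0.0857
grip_force: 0.0
```

```bash
cat >> h.py <<'E'
def go(p,yaw_deg,s=None):
    """increments to TCP p, tool down with tool x at yaw_deg (world)"""
    s=s or env.get_state(); R=rot(s); y=np.radians(yaw_deg)
    T=Ro.from_matrix(np.array([[np.cos(y),np.sin(y),0],[np.sin(y),-np.cos(y),0],[0,0,-1.]]))
    d=R.inv().apply(np.array(p)-s["tcp_pos"])/.5; r=(R.inv()*T).as_rotvec()/(2*np.pi)
    x=R.as_matrix()[:,0]; print("t",round(s["clock"],2),"tcp",s["tcp_pos"].round(4),"yaw",np.degrees(np.arctan2(x[1],x[0])).round(2),"F",s["wrist_force"].round(2),"gap",round(s["finger_gap"],4),"grip",round(s["grip_force"],1))
    print("inc",np.r_[d,r].round(4).tolist(),"dist",np.linalg.norm(np.array(p)-s["tcp_pos"]).round(4))
E
python3 - <<'E'
from h import *
c=dict(np.load("top.npz")); W=cloud(c)
# edge fits from the top view
m=(W[...,0]>.45)&(W[...,0]<.8)&(W[...,1]>-.03)&(W[...,1]<.16)&(W[...,2]>.06)&(W[...,2]<.075)
v=np.where(m.sum(1)>30)[0]
L=[];Rr=[]
for r in v[4:-6]:
    u=np.where(m[r])[0]; L.append(W[r,u[0],:2]); Rr.append(W[r,u[-1],:2])
for e in (L,Rr):
    e=np.array(e); k=np.polyfit(e[:,0],e[:,1],1); print(np.degrees(np.arctan(k[0])),np.polyval(k,.62),e[:,1].std())
go([.5,0,.28],180)
w=env.read_camera("wrist"); print(w["T_tool_cam"].round(3), w["intrinsics"])
E
```

```text
0.5618204707140303 0.1155339690657747 0.0006719977498400254
0.4128856005167365 0.013570348293900136 0.0006631119184206891
t 1.18 tcp [0.3332 0.28   0.2547] yaw 171.22 F [0.22 0.06 0.78] gap 0.0857 grip 0.0
inc [-0.4153, -0.5025, -0.0506, 0.0001, 0.0002, -0.0244] dist 0.3269
[[ 0.001 -0.96  -0.281  0.071]
 [ 1.     0.001  0.001 -0.   ]
 [-0.001 -0.281  0.96  -0.144]
 [ 0.     0.     0.     1.   ]] [[376.89207239   0.         319.04957101]
 [  0.         376.89207239 237.17997563]
 [  0.           0.           1.        ]]
```

Request:
carry_out:
  increments:
    - [[-0.07, -0.104, -0.01, 0, 0, -0.005], [-0.14, -0.208, -0.02, 0, 0, -0.01], [-0.21, -0.312, -0.03, 0, 0, -0.015], [-0.28, -0.416, -0.04, 0, 0, -0.02], [-0.33, -0.52, -0.05, 0, 0, -0.0244]]

```text
clock: 1.85
tcp_pos: [0.4563, -0.0028, 0.2795]
orientation: [0.001, 0.0, 1.0, 0.0]
wrist_force: [0.5, 0.3, -0.7]
finger_gap: 0.0851
grip_force: 0.0
```

Request:
carry_out:
  increments:
    - [[0, 0, 0, 0, 0, 0], [0, 0, 0, 0, 0, 0]]

```text
clock: 2.1
tcp_pos: [0.4551, -0.0006, 0.2791]
orientation: [-0.0, 0.001, 1.0, 0.0]
wrist_force: [-1.0, 0.1, 1.1]
finger_gap: 0.0855
grip_force: 0.0
```

```bash
cat >> h.py <<'E'
def wrist(name=None):
    s=env.get_state(); w=env.read_camera("wrist")
    T=np.eye(4); T[:3,:3]=rot(s).as_matrix(); T[:3,3]=s["tcp_pos"]; M=T@w["T_tool_cam"]
    w["R"]=M[:3,:3].T; w["t"]=-M[:3,:3].T@M[:3,3]
    if name: cv2.imwrite("pics/%s.png"%name,w["frame"])
    return s,w,cloud(w)
def comp(W,x0,x1,y0,y1,z0,z1):
    m=(W[...,0]>x0)&(W[...,0]<x1)&(W[...,1]>y0)&(W[...,1]<y1)&(W[...,2]>z0)&(W[...,2]<z1)
    n,l,st,_=cv2.connectedComponentsWithStats(m.astype(np.uint8)); return l==1+st[1:,4].argmax()
def rect(W,box,name):
    k=comp(W,*box); p=W[k]; r=cv2.minAreaRect((p[:,:2]*1000).astype(np.float32))
    print(name,len(p),"z",np.median(p[:,2]).round(4),np.round(r[0],1),np.round(r[1],1),round(r[2],2),"mean",p.mean(0).round(4),"pct x",np.percentile(p[:,0],[.5,99.5]).round(4),"y",np.percentile(p[:,1],[.5,99.5]).round(4)); return k
E
python3 - <<'E'
from h import *
s,w,W=wrist("w1"); np.savez("w1.npz",W=W,f=w["frame"])
go([.43,-.12,.1],188.5,s)
rect(W,(.3,.6,-.2,-.05,.042,.062),"battery")
k=rect(W,(.45,.8,-.03,.16,.06,.08),"hood")
rect(W,(.45,.548,-.03,.16,.0035,.009),"tray")
rect(W,(.45,.548,-.03,.16,.013,.03),"lugs")
print("desk",np.median(W[...,2][comp(W,.3,.5,-.05,.05,-.01,.01)]))
E
```

```text
t 2.1 tcp [ 0.4551 -0.0006  0.2791] yaw 179.85 F [-0.98  0.1   1.08] gap 0.0855 grip 0.0
inc [0.0493, -0.2392, 0.358, 0.0001, -0.0001, -0.024] dist 0.2167
battery 4916 z 0.0517 [ 444.9 -126.8] [110.3  43.8] 8.88 mean [ 0.442  -0.1255  0.0514] pct x [0.3898 0.4988] y [-0.1531 -0.099 ]
hood 11302 z 0.0689 [627.2  64.5] [153.6 104.2] 0.26 mean [0.6215 0.0642 0.0689] pct x [0.5517 0.7008] y [0.0126 0.1153]
tray 3162 z 0.005 [526.   64.4] [ 44.2 115. ] 0.14 mean [0.5267 0.0644 0.005 ] pct x [0.5045 0.5479] y [0.0069 0.1208]
lugs 56 z 0.021 [505.7  15.6] [ 5.6 13.4] 17.54 mean [0.5053 0.0156 0.0197] pct x [0.5043 0.5094] y [0.0088 0.0223]
desk -0.00012519606538470554
```

View pics/w1.png

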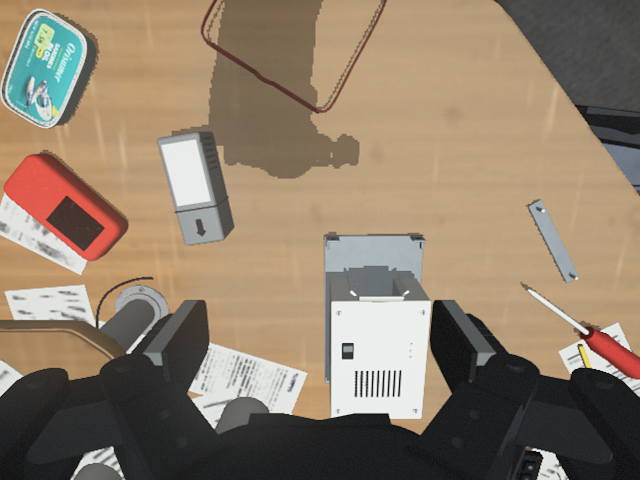

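The wrist view shows the battery at (195,185) with its arrow pointing away from the robot. The unit is straight, with its tray at (375,250). I'll grip the battery near its tail.

Request:
carry_out:
  increments:
    - [[0.019, -0.065, 0.08, 0, 0, -0.006], [0.038, -0.13, 0.16, 0, 0, -0.012], [0.056, -0.196, 0.24, 0, 0, -0.018], [0.075, -0.261, 0.318, 0, 0, -0.025], [0.075, -0.261, 0.318, 0, 0, -0.025]]

```text
clock: 2.78
tcp_pos: [0.4151, -0.1297, 0.1176]
orientation: [-0.002, -0.078, 0.997, 0.002]
wrist_force: [0.6, 0.1, 1.2]
finger_gap: 0.0852
grip_force: 0.0
```

```bash
python3 - <<'E'
from h import *
s,w,W=wrist(); go([.4173,-.1311,.042],188.8,s)
rect(W,(.3,.6,-.2,-.05,.042,.062),"battery")
E
```

```text
t 2.77 tcp [ 0.4151 -0.1297  0.1176] yaw -171.09 F [0.62 0.1  1.17] gap 0.0852 grip 0.0
inc [-0.0045, -0.0041, 0.1513, 0.0006, -0.0007, 0.0003] dist 0.0757
battery 11593 z 0.0518 [ 444.1 -127.4] [109.8  43.5] 8.9 mean [ 0.4392 -0.1283  0.0517] pct x [0.3884 0.4975] y [-0.1546 -0.1013]
```

Request:
carry_out:
  increments:
    - [[-0.003, -0.002, 0.05, 0, 0, 0], [-0.0045, -0.004, 0.1, 0, 0, 0], [-0.0045, -0.004, 0.14, 0, 0, 0], [-0.0045, -0.004, 0.151, 0, 0, 0], [-0.0045, -0.004, 0.151, 0, 0, 0]]

```text
clock: 3.45
tcp_pos: [0.4211, -0.132, 0.0456]
orientation: [0.001, -0.079, 0.997, -0.0]
wrist_force: [0.4, -0.6, -0.2]
finger_gap: 0.0856
grip_force: 0.0
```

Request:
carry_out:
  increments:
    - [[0, 0, 0, 0, 0, 0], [0, 0, 0, 0, 0, 0], [0, 0, 0, 0, 0, 0], [0, 0, 0, 0, 0, 0], [0, 0, 0, 0, 0, 0]]
  jaw: 1
  squeeze: 80

```text
clock: 4.08
tcp_pos: [0.4207, -0.1326, 0.0459]
orientation: [0.001, -0.078, 0.997, 0.0]
wrist_force: [-2.3, 3.4, 10.6]
finger_gap: 0.0392
grip_force: 79.1
```

```bash
python3 - <<'E'
from h import *
s,w,W=wrist(); go([.4173,-.1311,.11],188.8,s)
rect(W,(.3,.6,-.2,-.05,.042,.062),"battery")
E
```

```text
t 4.08 tcp [ 0.4207 -0.1326  0.0459] yaw -171.08 F [-2.35  3.44 10.57] gap 0.0392 grip 79.1
inc [0.006, 0.004, -0.1281, 0.0, 0.0002, 0.0003] dist 0.0642
battery 19129 z 0.0522 [ 432.  -130.7] [85.3 52.2] 8.59 mean [ 0.4262 -0.1315  0.0522] pct x [0.3881 0.4724] y [-0.157  -0.1061]
```

Request:
carry_out:
  increments:
    - [[0, 0, -0.03, 0, 0, 0], [0, 0, -0.07, 0, 0, 0], [0, 0, -0.11, 0, 0, 0], [0, 0, -0.11, 0, 0, 0]]

```text
clock: 4.62
tcp_pos: [0.4209, -0.1333, 0.1005]
orientation: [0.001, -0.078, 0.997, -0.001]
wrist_force: [0.8, -0.2, -5.1]
finger_gap: 0.0389
grip_force: 80.9
```

```bash
python3 - <<'E'
from h import *
go([.455,.0643,.10],180.3)
E
```

```text
t 4.62 tcp [ 0.4209 -0.1333  0.1005] yaw -171.1 F [ 0.8  -0.24 -5.14] gap 0.0389 grip 80.9
inc [-0.1284, 0.3798, 0.0008, -0.0002, 0.0003, 0.0239] dist 0.2005
```

Request:
carry_out:
  increments:
    - [[-0.026, 0.076, 0, 0, 0, 0.005], [-0.052, 0.152, 0, 0, 0, 0.01], [-0.078, 0.228, 0, 0, 0, 0.015], [-0.104, 0.304, 0, 0, 0, 0.02], [-0.128, 0.38, 0, 0, 0, 0.0239]]

```text
clock: 5.25
tcp_pos: [0.4532, 0.0661, 0.0983]
orientation: [-0.001, -0.002, 1.0, 0.0]
wrist_force: [-0.2, -0.5, -3.7]
finger_gap: 0.039
grip_force: 81.2
```

Request:
carry_out:
  increments:
    - [[0, 0, 0, 0, 0, 0], [0, 0, 0, 0, 0, 0]]

```text
clock: 5.5
tcp_pos: [0.4531, 0.0647, 0.0987]
orientation: [-0.001, -0.003, 1.0, -0.0]
wrist_force: [-0.1, 0.2, -4.6]
finger_gap: 0.039
grip_force: 81.5
```

```bash
python3 - <<'E'
from h import *
s,w,W=wrist("w2"); np.savez("w2.npz",W=W,f=w["frame"],R=w["R"],t=w["t"],K=w["intrinsics"]); go([.455,.0643,.06],180.3,s)
k=comp(W,.4,.5,.03,.1,.098,.115); p=W[k]; print("batt rear top z",np.median(p[:,2]),len(p))
# plane fit and side edges
A=np.c_[p[:,:2],np.ones(len(p))]; print("plane slopes",np.linalg.lstsq(A,p[:,2],rcond=None)[0])
print("x",np.percentile(p[:,0],[.3,50,99.7]),"y",np.percentile(p[:,1],[.5,50,99.5]))
rect(W,(.45,.548,-.03,.16,.0035,.009),"tray")
rect(W,(.45,.8,-.03,.16,.06,.075),"hood")
c=env.read_camera("top"); V=cloud(c); np.savez("top2.npz",**c)
rect(V,(.38,.56,.02,.11,.09,.12),"batt-top")
c=env.read_camera("scene"); cv2.imwrite("pics/s2.png",c["frame"][150:350,200:450].repeat(3,0).repeat(3,1))
E
```

```text
t 5.5 tcp [0.4531 0.0647 0.0987] yaw -179.65 F [-0.08  0.22 -4.63] gap 0.039 grip 81.5
inc [-0.004, -0.0008, 0.0773, -0.0, -0.0003, 0.0001] dist 0.0387
batt rear top z 0.10461497669787587 17820
plane slopes [-0.02378553  0.01862587  0.1143354 ]
x [0.42210541 0.4544324  0.49958813] y [0.04234452 0.0649833  0.08754429]
tray 37 z 0.0049 [542.4 102.3] [10.7  2.8] 13.9 mean [0.5434 0.1028 0.0048] pct x [0.537  0.5477] y [0.1017 0.1048]Traceback (most recent call last):
  File "<stdin>", line 8, in <module>
  File "h.py", line 27, in rect
    k=comp(W,*box); p=W[k]; r=cv2.minAreaRect((p[:,:2]*1000).astype(np.float32))
  File "h.py", line 25, in comp
    n,l,st,_=cv2.connectedComponentsWithStats(m.astype(np.uint8)); return l==1+st[1:,4].argmax()
                                                                               ~~~~~~~~~~~~~~~^^
ValueError: attempt to get argmax of an empty sequence
```

View pics/w2.png

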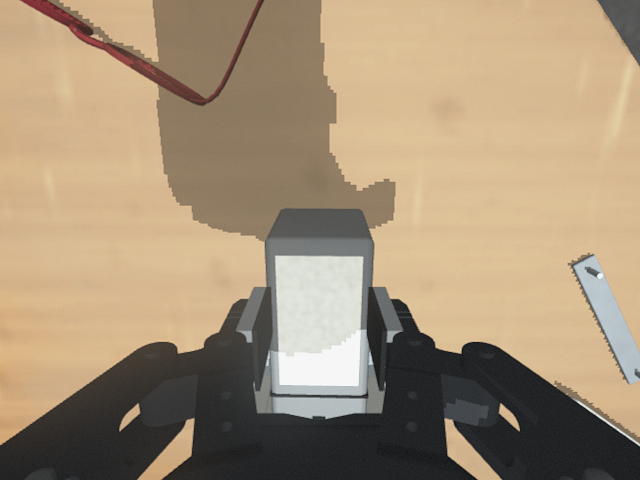

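The wrist view shows the battery held squarely, with its tail end at (320,240). I'll check its pitch and yaw on the label and side edges, and look from the scene camera.

```bash
python3 - <<'E'
from h import *
d=np.load("w2.npz"); W=d["W"]
sel=(W[...,0]>.426)&(W[...,0]<.49)&(abs(W[...,1]-.065)<.015)&(abs(W[...,2]-.104)<.006)
p=W[sel]; k=np.linalg.lstsq(np.c_[p[:,:2]-[.45,.065],np.ones(len(p))],p[:,2],rcond=None)[0]; print("label plane",k)
k=comp(W,.4,.5,.03,.1,.098,.115)
L=[];Q=[]
for r in range(245,285):
    u=np.where(k[r])[0]
    if len(u)>50: L.append(W[r,u[0],:2]); Q.append(W[r,u[-1],:2])
for e in (L,Q):
    e=np.array(e); print(len(e),e[:,0].min(),e[:,0].max(),"y",np.median(e[:,1]),"yaw",np.degrees(np.polyfit(e[:,0],e[:,1],1)[0]))
# label yaw via colour
f=d["f"]; m=((f.min(2)>200)&sel).astype(np.uint8)
d1=np.load("w1.npz"); W1=d1["W"]
# unit yaw: tray front edge and hood front-left edges from w1
t=comp(W1,.45,.548,-.03,.16,.0035,.009)
cols=np.where(t.sum(0)>3)[0][5:-5]; e=np.array([W1[np.where(t[:,c])[0][0],c,:2] for c in cols]); e=e[(e[:,1]>.025)&(e[:,1]<.105)]
g=np.polyfit(e[:,1],e[:,0],1); print("tray edge x",np.polyval(g,.0645),"yaw",-np.degrees(g[0]))
h=comp(W1,.45,.8,-.03,.16,.06,.08); L=[];Q=[]
for r in np.where(h.sum(1)>80)[0][8:-8]:
    u=np.where(h[r])[0]; L.append(W1[r,u[0],:2]); Q.append(W1[r,u[-1],:2])
for e in (L,Q):
    e=np.array(e); q=np.polyfit(e[:,0],e[:,1],1); print("hood side y at .55",np.polyval(q,.55),"at .65",np.polyval(q,.65))
c=env.read_camera("scene"); cv2.imwrite("pics/s2.png",c["frame"][150:330,230:430].repeat(3,0).repeat(3,1))
E
```

```text
label plane [-0.02945759  0.0225358   0.10496398]
40 0.4258127357502047 0.4424082755980511 y 0.04353997999050586 yaw 0.9157144037654554
40 0.4255089447262558 0.44229800787195805 y 0.08587856820416866 yaw -0.13489989079380607
tray edge x 0.5050869089537066 yaw -0.12014576179677863
hood side y at .55 0.012047650180461777 at .65 0.012754246790246974
hood side y at .55 0.11482028833823318 at .65 0.11538740635736981
```

View pics/s2.png

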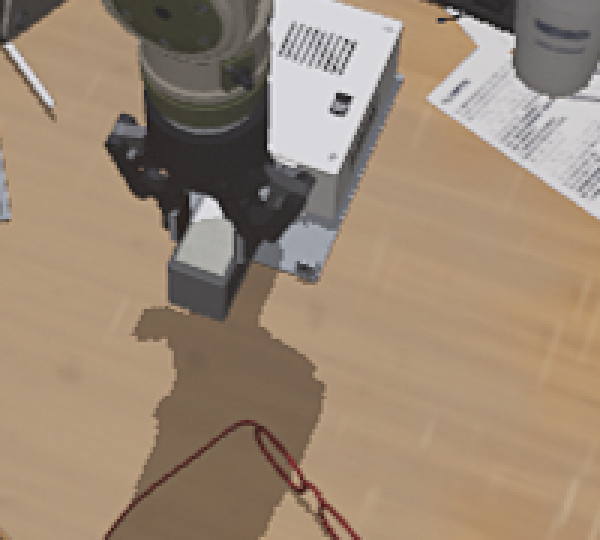

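The scene view shows the battery held level at (210,265) in the crop, in front of the tray and clear of the lugs. I'll check the camera's tilt bias on the desk plane, then lower.

```bash
python3 - <<'E'
from h import *
W=np.load("w2.npz")["W"]
m=(abs(W[...,2])<.012)&(W[...,0]>.25)&(W[...,0]<.42)&(W[...,1]>-.1)&(W[...,1]<.13); p=W[m]
print(len(p),np.linalg.lstsq(np.c_[p[:,:2]-[.45,.065],np.ones(len(p))],p[:,2],rcond=None)[0])
go([.453,.0638,.056],180.3)
E
```

```text
69137 [-0.0012544   0.00059584 -0.00027538]
t 5.6 tcp [0.4535 0.0641 0.0991] yaw -179.75 F [ 0.22 -0.91 -3.39] gap 0.0392 grip 81.5
inc [0.0008, -0.0005, 0.0861, -0.0, -0.0002, -0.0001] dist 0.0431
```

Request:
carry_out:
  increments:
    - [[0, -0.0005, 0.03, 0.0018, -0.0022, 0], [0.0008, -0.0005, 0.06, 0.0036, -0.0045, 0], [0.0008, -0.0005, 0.085, 0.0036, -0.0045, 0], [0.0008, -0.0005, 0.092, 0.0036, -0.0045, 0], [0.0008, -0.0005, 0.092, 0.0036, -0.0045, 0]]

```text
clock: 6.22
tcp_pos: [0.4538, 0.0643, 0.0536]
orientation: [0.014, -0.002, 1.0, -0.011]
wrist_force: [-0.2, 0.5, -3.8]
finger_gap: 0.0389
grip_force: 81.5
```

```bash
cat >> h.py <<'E'
def bat(z0=.05,z1=.068,xt=.42):
    s,w,W=wrist()
    c=comp(W,xt-.04,xt+.12,.03,.1,z0,z1); p=W[c]; t=np.percentile(p[:,0],.3)
    m=c&(W[...,0]>t+.004)&(W[...,0]<t+.06)&(abs(W[...,1]-.0645)<.015); q=W[m]
    print("tail x",t.round(4),"label plane z at tail..",np.linalg.lstsq(np.c_[q[:,:2]-[t,.0645],np.ones(len(q))],q[:,2],rcond=None)[0].round(4))
    L=[];Q=[]
    for r in np.where(c.sum(1)>50)[0][8:48]:
        u=np.where(c[r])[0]; L.append(W[r,u[0],:2]); Q.append(W[r,u[-1],:2])
    for e in (L,Q):
        e=np.array(e); print(" side y",np.median(e[:,1]).round(4),"yaw",np.degrees(np.polyfit(e[:,0],e[:,1],1)[0]).round(2))
    return s,w,W
E
python3 - <<'E'
from h import *
s,w,W=bat(); go([.485,.0638,.053],180.3,s)
E
```

```text
tail x 0.4227 label plane z at tail.. [0.0001 0.0004 0.0598]
 side y 0.0432 yaw -0.45
 side y 0.0856 yaw -0.09
t 6.22 tcp [0.4538 0.0643 0.0536] yaw -179.7 F [-0.22  0.54 -3.82] gap 0.0389 grip 81.5
inc [-0.0624, -0.0012, 0.0031, -0.0036, 0.0044, -0.0001] dist 0.0312
```

Request:
carry_out:
  increments:
    - [[-0.012, -0.001, 0.003, 0, 0, 0], [-0.024, -0.001, 0.0034, 0, 0, 0], [-0.036, -0.001, 0.0037, 0, 0, 0], [-0.048, -0.001, 0.004, 0, 0, 0], [-0.06, -0.001, 0.0043, 0, 0, 0]]

```text
clock: 6.9
tcp_pos: [0.4842, 0.0643, 0.0524]
orientation: [0.014, -0.003, 1.0, -0.011]
wrist_force: [0.1, -0.7, -4.8]
finger_gap: 0.0388
grip_force: 81.5
```

```bash
python3 - <<'E'
from h import *
s,w,W=bat(xt=.453); go([.514,.0638,.0523],180.3,s)
E
```

```text
tail x 0.4531 label plane z at tail.. [0.0002 0.0002 0.0586]
 side y 0.0432 yaw 0.16
 side y 0.0856 yaw 0.21
t 6.9 tcp [0.4842 0.0643 0.0524] yaw -179.66 F [ 0.11 -0.75 -4.77] gap 0.0388 grip 81.5
inc [-0.0596, -0.0013, 0.0019, -0.0036, 0.0045, 0.0001] dist 0.0298
```

Request:
carry_out:
  increments:
    - [[-0.012, -0.0005, 0.0007, 0, 0, 0], [-0.024, -0.001, 0.0014, 0, 0, 0], [-0.036, -0.001, 0.002, 0, 0, 0], [-0.048, -0.001, 0.0027, 0, 0, 0], [-0.06, -0.001, 0.0034, 0, 0, 0]]

```text
clock: 7.58
tcp_pos: [0.5141, 0.0639, 0.0515]
orientation: [0.014, -0.003, 1.0, -0.011]
wrist_force: [-0.0, 0.4, -3.7]
finger_gap: 0.0386
grip_force: 81.5
```

```bash
python3 - <<'E'
from h import *
s,w,W=bat(xt=.483); go([.526,.0638,.0523],180.3,s)
s,w,W=bat(xt=.483); go([.526,.0638,.0523],180.3,s)
E
```

```text
tail x 0.4831 label plane z at tail.. [0.     0.0008 0.0577]
 side y 0.0428 yaw 0.12
 side y 0.0852 yaw 0.04
t 7.58 tcp [0.5141 0.0639 0.0515] yaw -179.67 F [-0.04  0.38 -3.66] gap 0.0386 grip 81.5
inc [-0.0238, -0.0003, -0.0009, -0.0036, 0.0045, 0.0] dist 0.0119
tail x 0.4842 label plane z at tail.. [0.004  0.0005 0.0577]
 side y 0.0427 yaw 0.2
 side y 0.0851 yaw 0.31
t 7.62 tcp [0.5152 0.0638 0.0517] yaw -179.67 F [ 0.62  0.1  -3.43] gap 0.0388 grip 81.5
inc [-0.0216, -0.0002, -0.0006, -0.0036, 0.0047, 0.0] dist 0.0108
```

Request:
carry_out:
  increments:
    - [[-0.006, 0, 0.0003, 0, 0, 0], [-0.012, 0, 0.0006, 0, 0, 0], [-0.018, 0, 0.0009, 0, 0, 0], [-0.024, 0, 0.0012, 0, 0, 0], [-0.024, 0, 0.0012, 0, 0, 0]]

```text
clock: 8.3
tcp_pos: [0.5261, 0.0639, 0.0513]
orientation: [0.014, -0.003, 1.0, -0.011]
wrist_force: [-0.4, -0.3, -4.0]
finger_gap: 0.0388
grip_force: 81.5
```

```bash
python3 - <<'E'
from h import *
s,w,W=bat(xt=.495)
F=np.array([ (env.read_camera("wrist"),env.get_state()["wrist_force"])[1] for _ in range(3)]); print(F.mean(0).round(2))
m=rect(W,(.45,.53,.0,.13,.0035,.0085),"tray")
E
```

```text
tail x 0.495 label plane z at tail.. [0.002  0.0005 0.0575]
 side y 0.0428 yaw 0.43
 side y 0.0852 yaw -0.14
[-0.68  0.54 -3.89]
tray 2100 z 0.0048 [517.  104.5] [26.3 33.1] 0.34 mean [0.5177 0.1042 0.0049] pct x [0.5041 0.5298] y [0.0896 0.1206]
```

Request:
carry_out:
  increments:
    - [[-0.003, 0, 0.0001, 0, 0, 0], [-0.006, 0, 0.0002, 0, 0, 0], [-0.009, 0, 0.0003, 0, 0, 0], [-0.011, 0, 0.0003, 0, 0, 0], [-0.011, 0, 0.0003, 0, 0, 0]]

```text
clock: 9.12
tcp_pos: [0.5305, 0.064, 0.0511]
orientation: [0.013, -0.003, 1.0, -0.011]
wrist_force: [-2.3, 0.4, -2.0]
finger_gap: 0.0389
grip_force: 81.8
```

```bash
cat > m.py <<'E'
from h import *
s,w,W=bat(xt=.5); print(s["clock"],s["tcp_pos"].round(4))
F=[];P=[]
for _ in range(5):
    env.read_camera("wrist"); s=env.get_state(); F.append(s["wrist_force"]); P.append(s["tcp_pos"])
print("F",np.mean(F,0).round(2),np.std(F,0).round(2),"tcp",np.mean(P,0).round(4))
m=rect(W,(.45,.53,.0,.13,.0035,.0085),"tray")
E
python3 m.py
```

```text
tail x 0.4995 label plane z at tail.. [ 0.0331 -0.0007  0.0566]
 side y 0.0428 yaw 0.59
 side y 0.0853 yaw 0.11
9.125 [0.5305 0.064  0.0511]
F [-3.07 -0.19 -2.91] [0.41 0.37 0.46] tcp [0.5307 0.064  0.0512]
tray 2253 z 0.0048 [516.9 103.9] [26.2 34.4] 0.27 mean [0.5175 0.1038 0.0049] pct x [0.5041 0.5299] y [0.0878 0.1207]
```

Request:
carry_out:
  increments:
    - [[-0.002, 0, 0.0001, 0, 0, 0], [-0.004, 0, 0.0002, 0, 0, 0], [-0.006, 0, 0.0003, 0, 0, 0], [-0.008, 0, 0.0003, 0, 0, 0], [-0.008, 0, 0.0003, 0, 0, 0]]

```text
clock: 10.05
tcp_pos: [0.5336, 0.064, 0.0509]
orientation: [0.013, -0.003, 1.0, -0.011]
wrist_force: [-7.2, -0.5, 0.3]
finger_gap: 0.0388
grip_force: 82.4
```

```bash
python3 m.py
```

```text
tail x 0.5024 label plane z at tail.. [0.0059 0.0007 0.057 ]
 side y 0.0429 yaw 0.45
 side y 0.0854 yaw 0.09
10.05 [0.5336 0.064  0.0509]
F [-7.36 -0.17 -0.2 ] [0.14 0.5  0.12] tcp [0.5335 0.064  0.0509]
tray 2339 z 0.0048 [516.9 103. ] [26.2 36.5] 0.06 mean [0.5174 0.1035 0.0049] pct x [0.5041 0.5299] y [0.0867 0.1207]
```

Request:
carry_out:
  increments:
    - [[-0.0015, 0, 0, 0, 0, 0], [-0.003, 0, 0.0001, 0, 0, 0], [-0.0045, 0, 0.0001, 0, 0, 0], [-0.0045, 0, 0.0001, 0, 0, 0], [-0.0045, 0, 0.0001, 0, 0, 0]]

```text
clock: 10.98
tcp_pos: [0.5349, 0.0641, 0.0509]
orientation: [0.012, -0.003, 1.0, -0.011]
wrist_force: [-10.2, -0.6, 2.3]
finger_gap: 0.0389
grip_force: 82.7
```

```bash
python3 m.py
```

```text
tail x 0.5038 label plane z at tail.. [0.0064 0.0008 0.0569]
 side y 0.043 yaw 0.45
 side y 0.0853 yaw 0.54
10.975 [0.5349 0.0641 0.0509]
F [-9.28 -0.51  2.35] [0.56 0.37 0.54] tcp [0.5349 0.064  0.0509]
tray 2493 z 0.0049 [517.   92.6] [26.2 57.1] 0.26 mean [0.5169 0.1025 0.0049] pct x [0.5041 0.5299] y [0.0698 0.1207]
```

Request:
carry_out:
  increments:
    - [[0, 0, 0, 0, 0, 0], [0, 0, 0, 0, 0, 0], [0, 0, 0, 0, 0, 0], [0, 0, 0, 0, 0, 0]]

```text
clock: 11.78
tcp_pos: [0.5349, 0.0641, 0.0509]
orientation: [0.012, -0.003, 1.0, -0.011]
wrist_force: [-8.8, 0.2, 2.2]
finger_gap: 0.0388
grip_force: 82.7
```

```bash
python3 m.py && python3 -c "
from h import *
print(env.hand_in())"
```

```text
tail x 0.5038 label plane z at tail.. [0.0067 0.0011 0.0569]
 side y 0.0429 yaw 0.45
 side y 0.0853 yaw -0.11
11.775 [0.5349 0.0641 0.0509]
F [-10.02  -0.37   2.2 ] [0.22 0.4  0.52] tcp [0.5349 0.064  0.0509]
tray 2440 z 0.0048 [517.  100.4] [26.  41.6] 0.12 mean [0.5172 0.1031 0.0049] pct x [0.5041 0.5299] y [0.0829 0.1207]
the job is handed in; nothing more can be done
None
```

The job is handed in: the battery is in the bay, its tail within about 0.3 mm of the tray's front edge, and the gripper is holding it against the contacts at about 10 N (wrist sensor reading); no verdict came back.

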